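# Release a latched parts case with the rod

## Robot

A 6-joint arm with a two-finger parallel gripper is mounted at the origin on a cart in front of the work surface, level with it; the furniture and walls round the work are solid. World frame = base frame: x ahead of the robot, y to its left, z up, the work surface at z = 0. Lengths are in mm, angles in rad, forces in N, time in s.
With the tool pointing down it reaches from about 250 to 800 mm from the base axis. Payload 3.9 kg.
Tool frame: the origin (TCP) lies midway between the tips of the shut fingers; the grasp point (between the pads) lies 19 mm behind it (manip.hold_point_z is the distance from the TCP to the grasp point, in mm); z points along the fingers, y is the direction in which the jaws open and shut (so a half turn about z gives the same grasp; the last joint's range is limited). The gripper opens to 85 mm and grips with 20 to 120 N. Pads are 22 mm wide; open, the fingers measure 114 mm over their backs; the gripper's body (76 mm by 85 mm) begins 54 mm behind the grasp point. The pads swing forward as they close: fully open they stand 13 mm farther back than shut.
Start: joints at [1.303, 0.26, -0.138, 1.173, 0, 1.571], TCP at [138.916, 506.278, 204.604] pointing down, gripper open.
Joint ranges: [-2.78, 2.78], [-0.83, 1.72], [-1.28, 1.37], [-1.9, 2.12], [-1.57, 1.48], [-3.14, 3.14]. Speed limits (rad/s): [2.57, 2.57, 3.14, 3.14, 3.14, 3.14].

## Interface

Orientations are given as [roll, pitch, yaw] about the fixed x, y, z axes, in that order (R = Rz(yaw) Ry(pitch) Rx(roll)).
In Python, from station import manip, imaging, ticket gives the robot as it stands.
- The arm moves only by the shell command python3 -m creep 'ROWS'. ROWS is JSON, one flat list of numbers, 7 for each row, row after row: the turn, a rotation vector about the tool's x, y, z in rad, then the shift along the tool's x, y, z in cm, then the finger opening in cm, from 0 to 8.54. A call has 1 to 20 rows; each row is the pose to reach, as a shift and turn from the pose commanded when the call began, along the tool's axes at that moment; what a row does not reach only later rows make up. A row lasts 1/12 s, in which the tool goes at most 41.7 mm and 7.16 degrees, less where a joint would pass 70% of its speed; a pose out of reach is approached as far as the arm can. A call with a gripper value outside its range is refused whole. The fingers move at their own pace and stop on an object; the grip force is fixed at half the most. Time passes only in rows, so rows that repeat a pose let the fingers close. It gives the time, the measured TCP pose, the force and the opening at its end, in the units of the state.
- manip.sense(): the state, without advancing time (a new reading comes with each control period).
- imaging.get_image(name): name is "scene" or "side" or "wrist"; returns a dict with "pixels" (400x640x3 uint8, blue, green, red), "camera_matrix" (3x3 intrinsics, pixels), "distortion" ([k1, k2, p1, p2, k3] as OpenCV has them; the pictures are not rectified), "cam_to_world" (4x4, takes a point from camera to world coordinates). Camera axes: x right, y up, looking along -z (the intrinsics and any distortion apply to the point x, -y, -z); pixel columns grow to the right and rows downward; lengths in mm; the calibration is good to about 2 mm. A picture is of the moment at which its call begins. There is no depth.
- ticket.sign_off(): hands the job in, once; it reports no verdict.
The state is a dict: "time": time; "qpos": joint angles; "qvel": joint speeds; "joint_torque": joint torques, N m; "eef_pos": TCP position; "ee_rot": TCP orientation; "force": force on the tool from outside, world axes, zero at the start; "ft_torque": the same for the moment, N m; "opening": finger opening in mm.
Only numpy, scipy, OpenCV 4.12 (cv2) and the standard library are available. Lean on these libraries where they do the work, as an engineer would, in place of code of your own. Each camera call takes 0.05 s, during which the arm holds its last target.

## Task

Open the locked grey parts case: take the thin steel rod out of its blue stand, push it down through the yellow-bordered slot in the case's roof and gently press the sprung hook down until the door at the front is free, keeping it pressed while the door starts to swing down. Then, with the door lying open, hang the rod back in its stand, upright and fully down in the hole, and let go. Never push hard on the hook or the case, do not touch the case or its door with the gripper, and leave the tape roll, timer and white post where they are.

Things in the scene. Friction and masses are not known exactly. Their poses are not given: they have to be found in the camera images.
- case: grey sheet-steel parts case with a clear drop-down door at its front, fixed to the bench; 150 (x) x 180 (y) x 115 (z) mm. Origin at the centre of its underside, z up, front (the door) at -x. A sprung hook under the roof holds the door shut. More than 18 N from the rod on the case or hook counts as damage
- slot (a point): centre of the slot in the case's roof, at the roof's top face (115 mm above the bench); a straight-sided gap 11 mm wide along the case's x and 30 mm long along its y, roof 3 mm thick. Axes are the case's. Under it lies a flat orange press pad (14 x 36 mm) on the hook, its height set by hand and not measured: its top is anywhere from 8 to 38 mm below the roof's top face
- case_door (a joint): angle of the door about its bottom edge, rad: 0 shut (up to 0.04 of play while latched), growing as it swings down and forward, 1.45 fully open (nearly level, reaching 100 mm in front of the case). Sprung and damped: once free it swings fully open by itself in about 3 s
- stand: blue steel stand fixed to the bench: an upright open frame 64 x 64 mm, 128 mm high; origin at the centre of its underside, z up. Its top is a plate 56 x 60 mm, 8 mm thick, on two side walls, with one upright hole in the middle; below the plate it is open down to a 4 mm foot
- rod: steel rod 160 mm long, about 85 g, hanging upright in the stand at the start, handle up, the handle's lower rim resting on the plate: lower 119 mm a plain shank 4.4 mm in diameter, upper 41 mm a knurled handle 14 mm in diameter. Body y axis runs along the rod from tip to handle. Origin half way along, 7 mm beside the axis
- rod_tip (a point): centre of the rod's lower end (on its axis)
- rod_handle (a point): point on the rod's axis in the handle, 144 mm from the tip, 25 mm above the handle's lower rim; the place to grip it
- masking: cream roll of masking tape lying flat, 98 mm across, 25 mm high; bystander; origin at the centre of its underside
- timer: white timer lying flat, 60 x 68 x 18 mm; bystander; origin at the centre of its underside
- post: white nylon post standing upright, 17 mm in diameter, 60 mm high; bystander; origin at the centre of its underside
- latch (a point): fixed point of the case 23 mm straight below the slot's centre (middle of the pad's possible heights). Pressed straight down, the pad and hook move on a spring: about 4 N to start, 0.5 N more per mm; the door is free after about 7 mm (7 to 8 N); hard stop at 8.5 mm (about 9 N). The hook springs back when let go and can hold the door again unless it has turned 0.2 rad
- hole (a point): centre of the round hole in the stand's top plate, at the plate's top face (128 mm above the bench); 8.5 mm wide with a 3 mm chamfer. The rod hangs in it by the lower rim of its handle, its tip then 119 mm below this point
Not all that is in view belongs to the job. Leave any red look-alike of the rod alone.

How it is judged (in metres and radians):
On the way, in this order (a step that is already met when the one before it is completed fails the run):
1. the rod is lifted clear out of its stand (z of rod_tip in the frame of hole above 0.002 m), for 0.1 s.
2. the rod's tip is in the slot, below the roof, and presses on the hook (z of rod_tip in the frame of slot below -0.005 m and horizontal distance between rod_tip and slot below 0.018 m and contact force between rod and case above 2 N), for 0.1 s.
3. the door has swung open (value of joint case_door above 1.25 rad), for 0.2 s.
At the end, for the whole second after the job is handed in: the door lies open (more than 1.25 rad) and the rod hangs at rest upright in its stand's hole with the handle's lower rim down on the plate (the handle point within 8 mm of the hole's centre sideways and less than 30 mm above it, leaning less than 0.1 rad) (value of joint case_door above 1.25 rad and horizontal distance between rod_handle and hole below 0.008 m and z of rod_handle in the frame of hole below 0.03 m and angle between rod's own y axis and vertical below 0.1 rad and linear speed of rod below 0.03 m/s); the robot touches nothing.
It fails at once if the rod pushes on the case or its hook with more than 18 N (contact force between rod and case above 18 N).
It fails at once if the gripper pushes the case or its door (more than 5 N) (contact force between the arm and case above 5 N).
It fails at once if the gripper's fingers push the case or its door (more than 5 N) (contact force between the fingers and case above 5 N).
It fails at once if the tape roll, the timer or the white post is moved more than 30 mm (distance of any of masking, timer, post from where it was at the start of the episode above 0.03 m).
It also fails if it takes over 58 s, if anything falls off the work surface, if the arm or the gripper's body presses on something with over 40 N, if the wrist force passes 120 N, or if a joint passes its speed limit or range.

## Working session

There is one attempt and no reset: what is moved stays moved. The work goes in short steps, Python scripts to look and compute and a shell command to move; the robot and the scene stay as the last step left them, time stands still between calls to the robot, and variables do not carry over. Pictures are saved under pics/ and viewed, and the job is handed in when it is done.

```bash
ls; mkdir -p pics
cat > h.py <<'E'
import numpy as np, cv2
from station import manip, imaging, ticket
from scipy.spatial.transform import Rotation as R
def grab(n,save=None):
    d=imaging.get_image(n); 
    for k in ("camera_matrix","distortion","cam_to_world"): d[k]=np.array(d[k],float)
    d["pixels"]=np.ascontiguousarray(np.array(d["pixels"],np.uint8))
    if save: cv2.imwrite("pics/"+save,d["pixels"])
    return d
def ray(d,u,v):
    p=cv2.undistortPoints(np.array([[[u,v]]],float),d["camera_matrix"],d["distortion"])[0,0]
    c=np.array([p[0],-p[1],-1.]); M=d["cam_to_world"]
    r=M[:3,:3]@c; return M[:3,3],r/np.linalg.norm(r)
def onz(d,u,v,z):
    o,r=ray(d,u,v); return o+r*(z-o[2])/r[2]
def tri(rs):
    A=np.zeros((3,3));b=np.zeros(3)
    for o,r in rs:
        P=np.eye(3)-np.outer(r,r);A+=P;b+=P@o
    x=np.linalg.solve(A,b); return x,[np.linalg.norm(np.cross(x-o,r)) for o,r in rs]
def proj(d,p):
    M=np.linalg.inv(d["cam_to_world"]);c=M[:3,:3]@np.array(p,float)+M[:3,3]
    q=cv2.projectPoints(np.array([[c[0],-c[1],-c[2]]]),np.zeros(3),np.zeros(3),d["camera_matrix"],d["distortion"])[0]
    return q.ravel()
E
python3 - <<'E'
from h import *
for n in("scene","side","wrist"):
    d=grab(n,n+"0.png"); print(n,d["cam_to_world"].round(2).tolist())
s=manip.sense(); print(s); print(manip.hold_point_z)
E
```

```text
pics
scene [[-0.75, 0.39, -0.54, -308.95], [-0.67, -0.46, 0.59, 874.32], [-0.01, 0.8, 0.6, 977.9], [0.0, 0.0, 0.0, 1.0]]
side [[-1.0, 0.0, 0.01, 483.09], [0.01, -0.57, 0.82, 816.34], [0.01, 0.82, 0.57, 684.72], [0.0, 0.0, 0.0, 1.0]]
wrist [[0.26, -0.92, -0.3, 62.65], [0.96, 0.25, 0.08, 526.55], [-0.0, -0.31, 0.95, 373.45], [0.0, 0.0, 0.0, 1.0]]
{'time': 0.15, 'qpos': array([ 1.30301359e+00,  2.60552934e-01, -1.39051119e-01,  1.17272048e+00,
        1.12214396e-05,  1.57083451e+00]), 'qvel': array([-0.00122772, -0.00233937,  0.00424292,  0.0016277 , -0.00080817,
       -0.00028098]), 'joint_torque': array([ 2.43057239e-04, -4.06005764e+01,  2.54166323e+01,  1.26791286e-02,
       -4.90505965e-05, -8.11309718e-06]), 'eef_pos': array([138.75947481, 505.7486127 , 203.95395387]), 'ee_rot': array([-3.14006445e+00, -1.11630812e-05,  2.87377172e+00]), 'force': array([ 0.15195028, -0.28204753, -0.27891112]), 'ft_torque': array([-0.0880171 ,  0.03056824, -0.03937075]), 'opening': 85.4309517350191}
18.700000000000003
```

View pics/scene0.png

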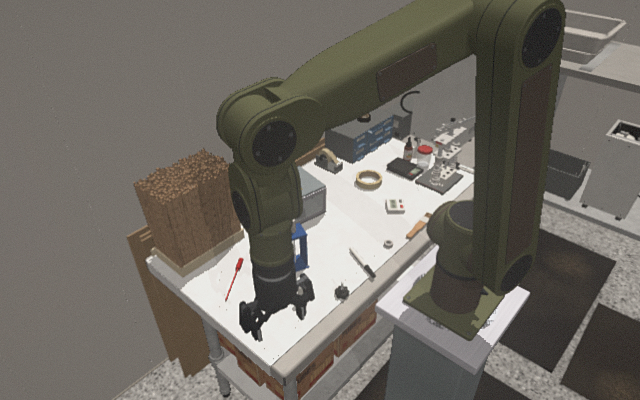

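View pics/side0.png

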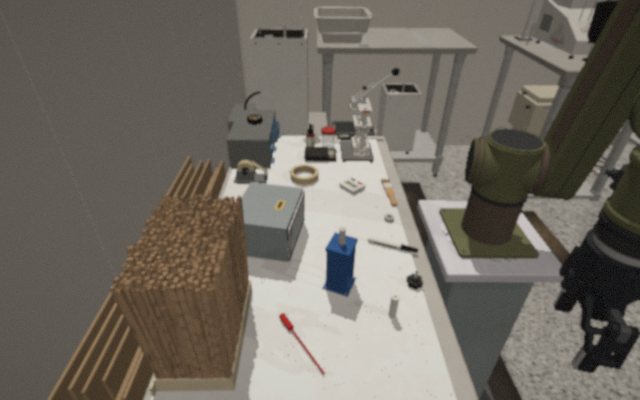

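View pics/wrist0.png

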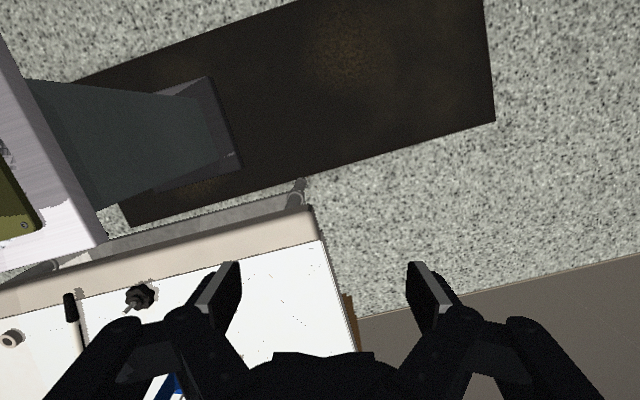

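The side view shows the blue stand at about (341,265) with a grey handle on top at (341,238). The case is at (272,215) with its yellow slot at (280,205), the post at (393,307), the timer at (352,186) and the tape roll at (304,174).

Things that could be taken for the rod:
- grey handle in the blue stand, side (341,238)
- red look-alike, side (287,322)
- black-handled knife or tool, side (395,245)
- white post, side (393,307)
- small nut or ring, side (388,217)

I choose the one in the blue stand and will check it in a close crop.

Run:
```python
from h import *
im=cv2.imread("pics/side0.png")
a=cv2.resize(im[215:310,310:410],None,fx=4,fy=4,interpolation=cv2.INTER_CUBIC)
b=cv2.resize(im[175:265,225:325],None,fx=4,fy=4,interpolation=cv2.INTER_CUBIC)
h=max(a.shape[0],b.shape[0]);o=np.zeros((h,800,3),np.uint8);o[:a.shape[0],:400]=a;o[:b.shape[0],400:]=b
cv2.imwrite("pics/crop1.png",o)
```

```text
(no output)
```

View pics/crop1.png

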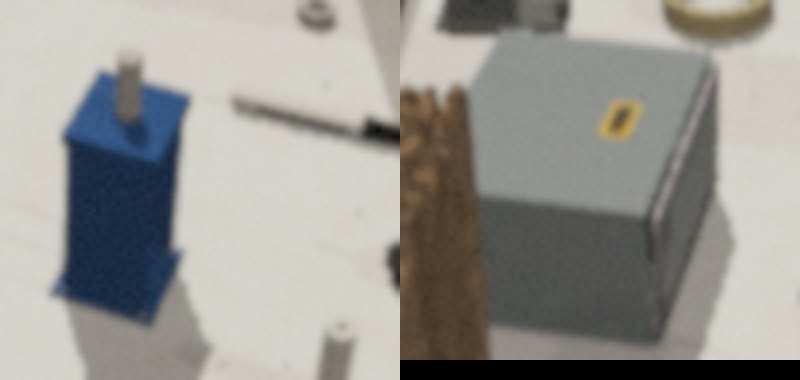

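Run:
```python
from h import *
d=grab("side")
for n,u,v,z in [("htop",342.3,229,169),("hbase",342.5,244.5,128),("slot",280.25,205,115),("post",395.7,297,60),("rf1",302.5,190,115),("rf2",287.5,229,115),("rb1",251,183.7,115),("rb2",244.5,223.5,115),("tape",304,174,12),("timer",352,186,18),("brick",245,200,200),
 ("st1",335.5,233.5,128),("st2",357,240,128),("st3",349,255,128),("st4",326.5,249,128)]:
    print(n,onz(d,u,v,z).round(1))
im=d["pixels"].astype(int); hsv=cv2.cvtColor(d["pixels"],cv2.COLOR_BGR2HSV)
m=cv2.inRange(hsv,(15,120,100),(35,255,255)); m[:195]=0;m[215:]=0;m[:,:270]=0;m[:,290:]=0
ys,xs=np.nonzero(m);print(len(xs),xs.min(),xs.max(),ys.min(),ys.max(),(xs.min()+xs.max())/2,(ys.min()+ys.max())/2)
```

```text
htop [420.8 191.1 169. ]
hbase [418.8 194.8 128. ]
slot [568.2  29.  115. ]
post [309.2 282.9  60. ]
rf1 [512.7 -40.9 115. ]
rf2 [544.  125.8 115. ]
rb1 [657.  -72.2 115. ]
rb2 [648.4 105.  115. ]
tape [ 515.3 -295.4   12. ]
timer [ 357.4 -210.9   18. ]
brick [635.2 127.7 200. ]
st1 [432.4 157.5 128. ]
st2 [385.5 179.8 128. ]
st3 [407.  227.9 128. ]
st4 [454.4 209.2 128. ]
25 276 283 202 208 279.5 205.0
```

```bash
cat >> h.py <<'E'
def shift(target,base=None):
    s=manip.sense(); Rm=R.from_euler("xyz",s["ee_rot"]).as_matrix()
    dw=np.array(target,float)-s["eef_pos"]; print("t",round(s["time"],2),"pos",s["eef_pos"].round(1),"rot",s["ee_rot"].round(4),"F",s["force"].round(2),"open",round(s["opening"],1))
    c=(Rm.T@dw)/10; print("shift cm",c.round(2),"dist mm",np.linalg.norm(dw).round(0)); return c
E
python3 - <<'E'
from h import *
d=grab("side")
for u,v in [(248,375),(250,298),(238,390)]: print(onz(d,u,v,0).round())
for u,v in [(243,198),(238,270)]: 
  for z in (150,200,250): print(z,onz(d,u,v,z).round())
shift([419,193,240]); shift([370,205,260])
E
```

```text
[606. 417.   0.]
[628. 234.  -0.]
[620. 445.   0.]
150 [657.  48. 150.]
200 [641. 120. 200.]
250 [625. 192. 250.]
150 [629. 293. 150.]
200 [615. 342. 200.]
250 [602. 391. 250.]
t 0.25 pos [138.8 506.  204.2] rot [-3.1406 -0.      2.8738] F [-0.65 -0.83  0.38] open 85.6
shift cm [-35.3  -22.77  -3.56] dist mm 422.0
t 0.25 pos [138.8 506.  204.2] rot [-3.1406 -0.      2.8738] F [-0.65 -0.83  0.38] open 85.6
shift cm [-30.26 -22.91  -5.56] dist mm 384.0
```

```bash
python3 -m creep '[0,0,0,-2,-2,-3,8, 0,0,0,-35.3,-22.8,-3.6,8, 0,0,0,-35.3,-22.8,-3.6,8, 0,0,0,-35.3,-22.8,-3.6,8, 0,0,0,-35.3,-22.8,-3.6,8, 0,0,0,-35.3,-22.8,-3.6,8, 0,0,0,-35.3,-22.8,-3.6,8, 0,0,0,-35.3,-22.8,-3.6,8, 0,0,0,-35.3,-22.8,-3.6,8, 0,0,0,-35.3,-22.8,-3.6,8, 0,0,0,-35.3,-22.8,-3.6,8, 0,0,0,-35.3,-22.8,-3.6,8, 0,0,0,-35.3,-22.8,-3.6,8, 0,0,0,-35.3,-22.8,-3.6,8, 0,0,0,-35.3,-22.8,-3.6,8, 0,0,0,-35.3,-22.8,-3.6,8]'
python3 - <<'E'
from h import *
grab("wrist","w1.png");grab("scene","sc1.png");grab("side","sd1.png");shift([419,193,240])
E
```

```text
time: 1.58
eef_pos: [418.1, 193.9, 240.6]
ee_rot: [3.142, -0.0, 2.876]
force: [-0.5, 0.1, -0.8]
opening: 79.9
t 1.73 pos [418.5 193.7 240.7] rot [3.1415 0.     2.8756] F [-0.63  0.14 -0.87] open 80.0
shift cm [-0.07 -0.06  0.07] dist mm 1.0
```

View pics/w1.png

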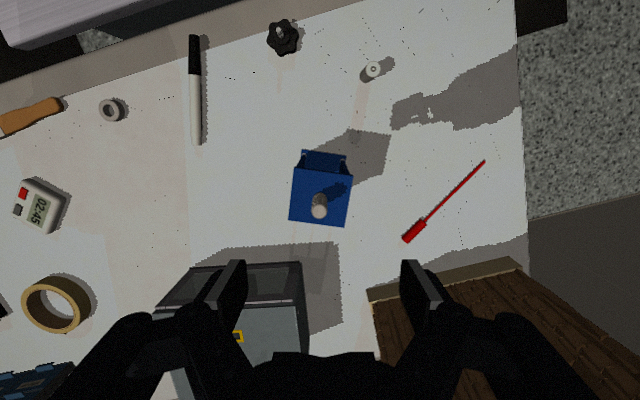

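View pics/sc1.png

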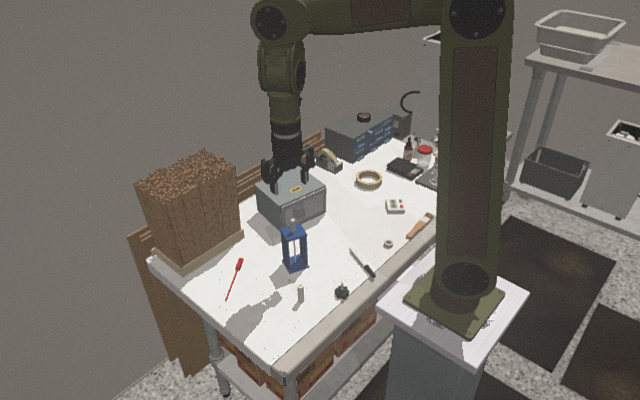

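View pics/sd1.png

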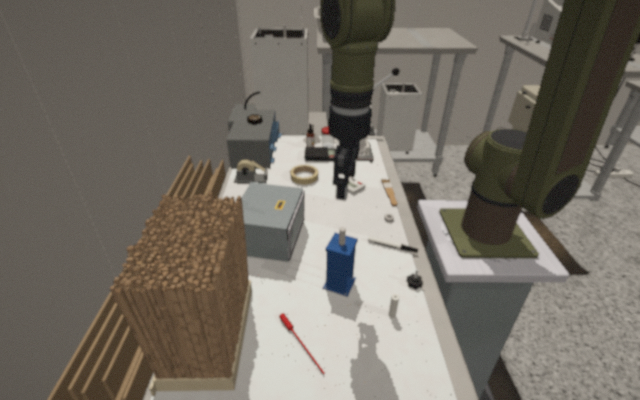

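Run:
```python
from h import *
a=cv2.imread("pics/w1.png");b=cv2.imread("pics/sc1.png")
A=cv2.resize(a[140:240,270:370],(400,400),interpolation=cv2.INTER_CUBIC)
B=cv2.resize(b[180:280,255:330],(300,400),interpolation=cv2.INTER_CUBIC)
cv2.imwrite("pics/c2.png",np.hstack([A,B]))
```

```text
(no output)
```

View pics/c2.png

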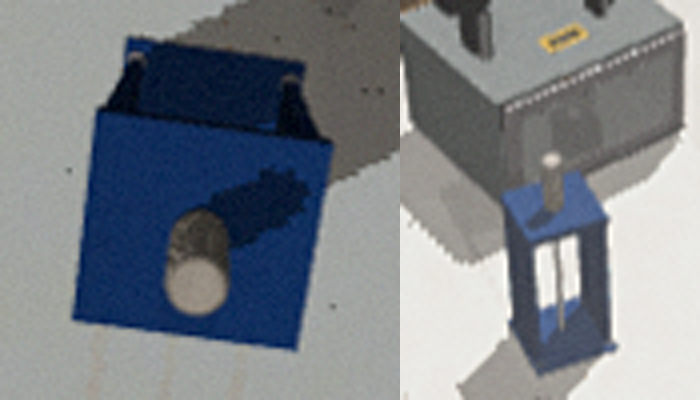

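Run:
```python
from h import *
w=grab("wrist");sc=grab("scene");sd=grab("side")
print("htop",onz(w,319,211.3,169).round(1),onz(sc,292.75,219.5,169).round(1),onz(sd,342.3,229,169).round(1))
print(tri([ray(w,319,211.3),ray(sc,292.75,219.5),ray(sd,342.3,228.5)]))
q=[onz(w,270+u/4,140+v/4,128).round(1) for u,v in [(97,112),(332,140),(298,349),(74,320)]];print("plate corners",q,np.mean(q,0))
print("slot",onz(w,237,337,115),onz(sc,295.75,189.5,115),onz(sd,280,205,115))
for n,d,bx in [("w",w,(225,320,250,350)),("sc",sc,(283,180,310,200)),("sd",sd,(270,197,292,215))]:
    hsv=cv2.cvtColor(d["pixels"],cv2.COLOR_BGR2HSV);m=cv2.inRange(hsv,(15,110,80),(35,255,255))
    x0,y0,x1,y1=bx;ys,xs=np.nonzero(m[y0:y1,x0:x1]);
    u,v=(xs.min()+xs.max())/2+x0,(ys.min()+ys.max())/2+y0;print(n,len(xs),u,v,onz(d,u,v,115).round(1))
```

```text
htop [420.2 189.  169. ] [416.6 190.  169. ] [420.8 191.1 169. ]
(array([420.14507328, 187.98726357, 166.89517625]), [np.float64(1.0544743481475953), np.float64(1.2783399290498367), np.float64(0.7936142192570442)])
plate corners [array([383.3, 173.1, 128. ]), array([405.4, 227.7, 128. ]), array([457.7, 206.1, 128. ]), array([434.3, 151.2, 128. ])] [420.175 189.525 128.   ]
slot [573.76402241  36.95344911 115.        ] [564.02335603  29.61145661 115.        ] [568.83956882  29.03297129 115.        ]
w 78 237.5 335.0 [571.   38.7 115. ]
sc 23 295.5 189.5 [564.6  30.1 115. ]
sd 38 279.5 204.5 [570.3  26.8 115. ]
```

Run:
```python
from h import *
shift([420,189.5,137])
```

```text
t 1.88 pos [418.8 193.4 240.6] rot [3.1415 0.     2.8747] F [-0.19  0.39  0.34] open 80.0
shift cm [-0.22 -0.34 10.36] dist mm 104.0
```

```bash
python3 -m creep '[0,0,0,-0.2,-0.3,3,5, 0,0,0,-0.2,-0.3,6,5, 0,0,0,-0.2,-0.3,9,4, 0,0,0,-0.2,-0.3,10.3,4, 0,0,0,-0.2,-0.3,10.3,4, 0,0,0,-0.2,-0.3,10.3,4, 0,0,0,-0.2,-0.3,10.3,4, 0,0,0,-0.2,-0.3,10.3,4]'
python3 - <<'E'
from h import *
grab("wrist","w2.png");grab("side","sd2.png");shift([420,189.5,137])
a=cv2.imread("pics/sd2.png");cv2.imwrite("pics/c3.png",cv2.resize(a[190:310,290:410],(600,600),interpolation=cv2.INTER_CUBIC))
E
```

```text
time: 2.55
eef_pos: [421.5, 190.2, 139.1]
ee_rot: [3.14, 0.002, 2.874]
force: [-0.3, 0.2, 0.4]
opening: 40.4
t 2.65 pos [421.3 190.1 139. ] rot [3.1398e+00 2.2000e-03 2.8738e+00] F [ 0.42 -0.49 -0.57] open 40.1
shift cm [ 0.11 -0.09  0.19] dist mm 2.0
```

View pics/w2.png

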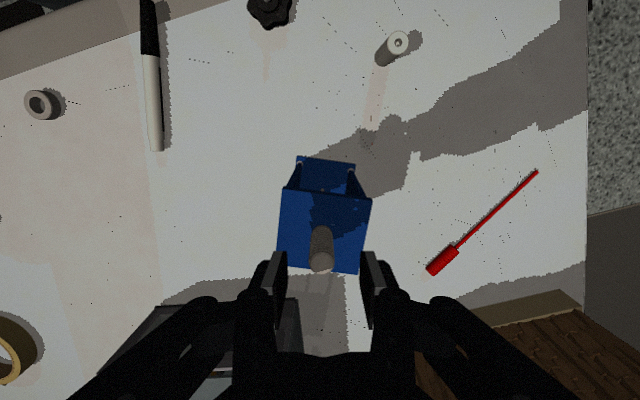

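View pics/c3.png

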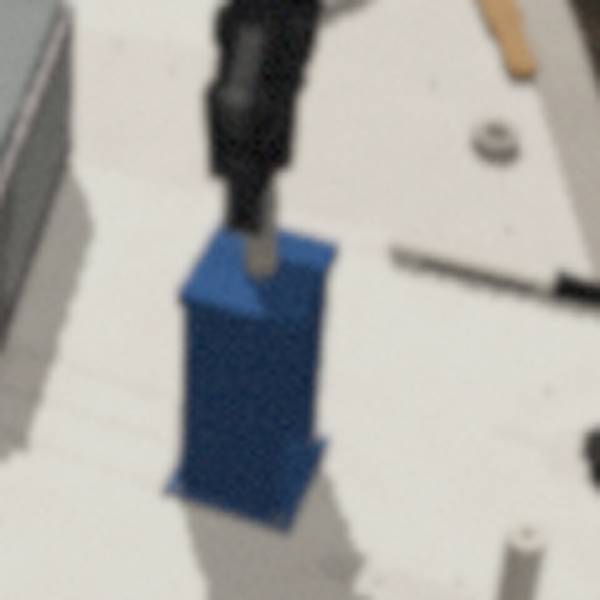

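Run:
```python
from h import *
w=grab("wrist");sd=grab("side")
p=manip.sense()["eef_pos"]
print(proj(w,[p[0],p[1],169]),proj(w,[p[0],p[1],128]),proj(sd,[p[0],p[1],128]))
print(onz(w,320.5,263,169))
cv2.imwrite("pics/c4.png",cv2.resize(w["pixels"][170:340,230:410],None,fx=3.3,fy=3.3,interpolation=cv2.INTER_CUBIC))
```

```text
[323.32669197 265.34324725] [323.23955665 235.26434756] [341.42749511 243.02763443]
[419.04178256 188.82017427 169.        ]
```

View pics/c4.png

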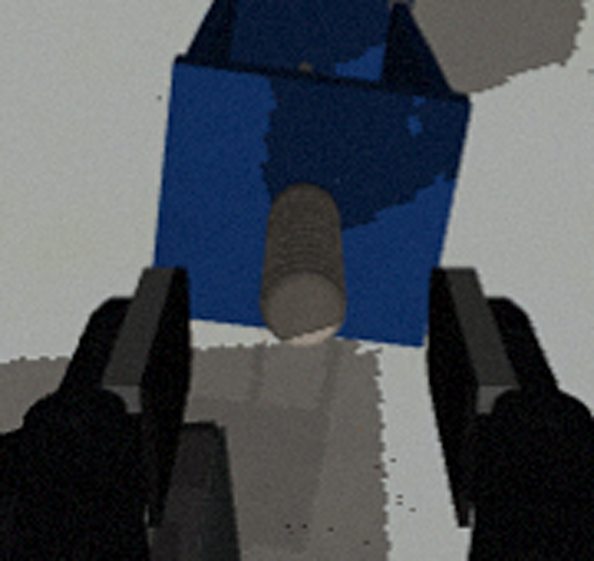

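```bash
python3 -m creep '[0,0,0,0.1,-0.1,0,2, 0,0,0,0.1,-0.1,0.1,0, 0,0,0,0.1,-0.1,0.1,0, 0,0,0,0.1,-0.1,0.1,0, 0,0,0,0.1,-0.1,0.1,0, 0,0,0,0.1,-0.1,0.1,0, 0,0,0,0.1,-0.1,0.1,0, 0,0,0,0.1,-0.1,0.1,0]'
python3 - <<'E'
from h import *
w=grab("wrist");shift([420,189.5,137])
cv2.imwrite("pics/c5.png",cv2.resize(w["pixels"][170:340,230:410],None,fx=3.3,fy=3.3,interpolation=cv2.INTER_CUBIC))
E
```

```text
time: 3.42
eef_pos: [419.2, 189.0, 136.9]
ee_rot: [3.141, 0.0, 2.874]
force: [-1.0, 0.3, 3.7]
opening: 9.5
t 3.47 pos [419.2 189.  136.9] rot [3.1412e+00 5.0000e-04 2.8738e+00] F [0.57 0.14 4.39] open 9.6
shift cm [-0.06  0.07 -0.01] dist mm 1.0
```

View pics/c5.png

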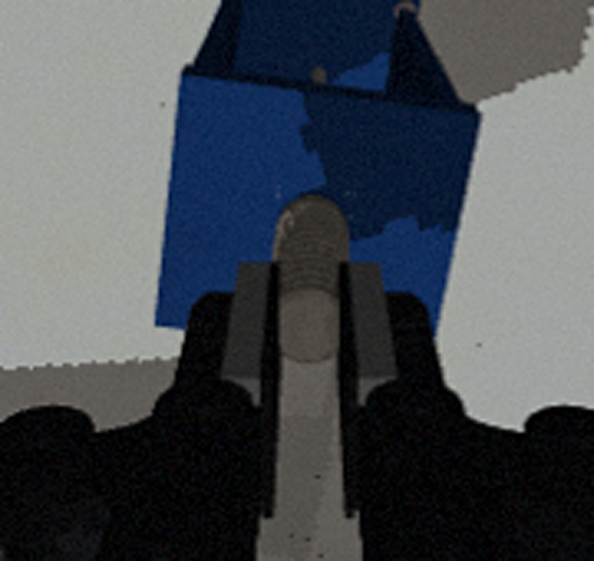

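```bash
python3 -m creep '[0,0,0,0,0,-1,0, 0,0,0,0,0,-3,0, 0,0,0,0,0,-5.5,0, 0,0,0,0,0,-8.5,0, 0,0,0,0,0,-11.5,0, 0,0,0,0,0,-14,0, 0,0,0,0,0,-14,0, 0,0,0,0,0,-14,0, 0,0,0,0,0,-14,0, 0,0,0,0,0,-14,0]'
python3 - <<'E'
from h import *
w=grab("wrist","w3.png");sd=grab("side","sd3.png");sc=grab("scene","sc3.png");shift([420,189.5,277])
A=cv2.resize(w["pixels"][150:340,230:410],(400,422),interpolation=cv2.INTER_CUBIC)
B=cv2.resize(sd["pixels"][150:290,290:390],(300,420),interpolation=cv2.INTER_CUBIC)
o=np.zeros((422,700,3),np.uint8);o[:,:400]=A;o[:420,400:]=B;cv2.imwrite("pics/c6.png",o)
B=cv2.resize(sc["pixels"][130:290,240:360],(600,800)[:2],interpolation=cv2.INTER_CUBIC)
cv2.imwrite("pics/c7.png",cv2.resize(sc["pixels"][130:280,240:360],(480,600),interpolation=cv2.INTER_CUBIC))
E
```

```text
time: 4.3
eef_pos: [417.8, 188.3, 274.7]
ee_rot: [-3.139, -0.003, 2.874]
force: [0.3, 0.4, -0.2]
opening: 9.8
t 4.45 pos [418.1 188.5 275.3] rot [-3.1398e+00 -2.1000e-03  2.8738e+00] F [-0.36 -0.13 -0.78] open 9.8
shift cm [-0.16  0.14 -0.18] dist mm 3.0
```

View pics/c6.png

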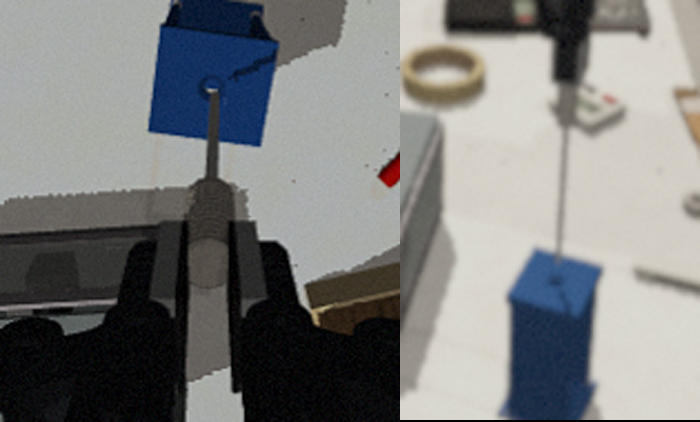

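View pics/c7.png

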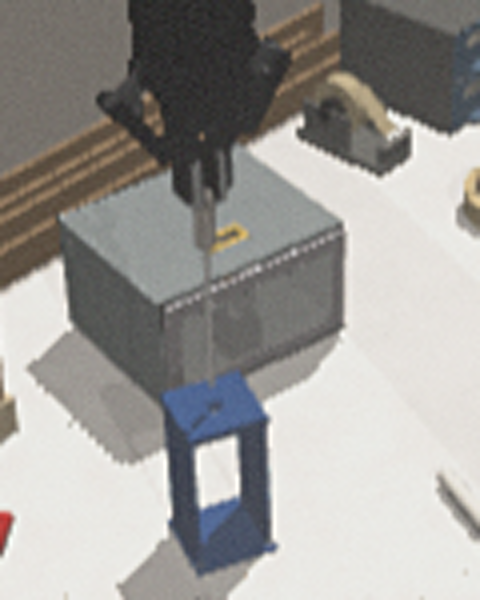

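Run:
```python
from h import *
w=grab("wrist");sd=grab("side");sc=grab("scene")
tip=tri([ray(w,325.9,190.5),ray(sd,343,237.3),ray(sc,240+210/4,130+383/4)]);print("tip",tip)
p=manip.sense()["eef_pos"];print("expected tip z",p[2]-128, p)
for n,d,u,v in (("w",w,325,188.3),("sd",sd,342.7,243.3),("sc",sc,240+210/4,130+408/4)): print("hole",n,onz(d,u,v,128).round(1))
for n,d,u,v in (("w",w,325.9,190.5),("sd",sd,343,237.3)): print("tip",n,onz(d,u,v,p[2]-128).round(1))
```

```text
tip (array([417.91981459, 191.0585993 , 145.94101811]), [np.float64(0.6674612587204343), np.float64(0.4428930678165313), np.float64(0.5166583125501448)])
expected tip z 148.00907613323204 [418.59852241 188.72458185 276.00907613]
hole w [419.  189.6 128. ]
hole sd [418.1 190.8 128. ]
hole sc [415.2 195.3 128. ]
tip w [416.7 191.2 148. ]
tip sd [418.5 193.9 148. ]
```

Run:
```python
from h import *
shift([568,31,285])
```

```text
t 4.6 pos [418.6 188.7 276. ] rot [-3.1408e+00 -9.0000e-04  2.8738e+00] F [-0.08  0.06 -2.06] open 9.4
shift cm [-18.58 -11.26  -0.91] dist mm 217.0
```

```bash
python3 -m creep '[0,0,0,-1,-0.6,-1,0, 0,0,0,-3,-1.8,-1,0, 0,0,0,-5.5,-3.3,-1,0, 0,0,0,-8.3,-5,-1,0, 0,0,0,-11,-6.7,-1,0, 0,0,0,-14,-8.5,-1,0, 0,0,0,-16.5,-10,-1,0, 0,0,0,-18,-11,-1,0, 0,0,0,-18.6,-11.3,-0.9,0, 0,0,0,-18.6,-11.3,-0.9,0, 0,0,0,-18.6,-11.3,-0.9,0, 0,0,0,-18.6,-11.3,-0.9,0, 0,0,0,-18.6,-11.3,-0.9,0]'
python3 - <<'E'
from h import *
w=grab("wrist","w4.png");sd=grab("side","sd4.png");sc=grab("scene","sc4.png");shift([568,31,285])
A=cv2.resize(w["pixels"][120:300,240:420],(540,540),interpolation=cv2.INTER_CUBIC)
cv2.imwrite("pics/c8.png",A)
A=cv2.resize(sd["pixels"][130:230,220:320],(400,400),interpolation=cv2.INTER_CUBIC)
B=cv2.resize(sc["pixels"][110:210,250:350],(400,400),interpolation=cv2.INTER_CUBIC)
cv2.imwrite("pics/c9.png",np.hstack([A,B]))
E
```

```text
time: 5.68
eef_pos: [567.5, 31.8, 285.9]
ee_rot: [3.141, -0.0, 2.875]
force: [0.4, 0.1, -0.8]
opening: 9.4
t 5.83 pos [567.9  31.5 286. ] rot [3.1414e+00 3.0000e-04 2.8751e+00] F [ 0.15  0.69 -1.58] open 9.6
shift cm [-0.02 -0.05  0.1 ] dist mm 1.0
```

View pics/c8.png

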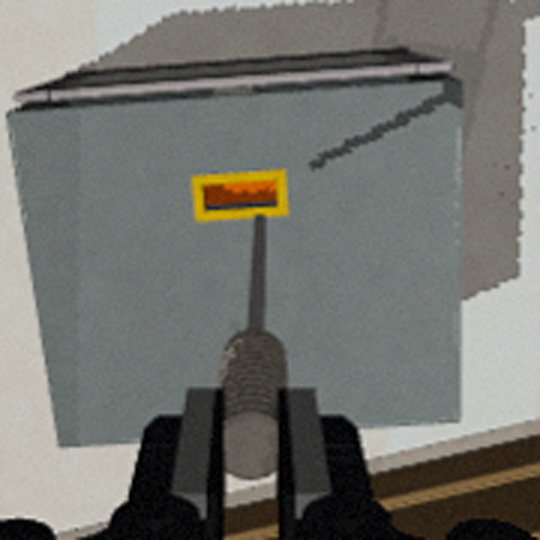

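View pics/c9.png

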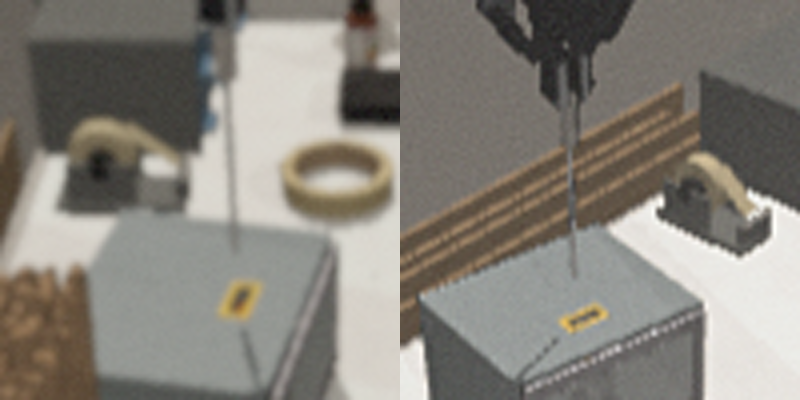

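Run:
```python
from h import *
w=grab("wrist");sd=grab("side");sc=grab("scene")
p=manip.sense()["eef_pos"];print(p)
zt=p[2]-128
for n,d,t,s in (("w",w,(326.7,192.3),(320,185.2)),("sd",sd,(279,193),(280,205.25)),("sc",sc,(293.5,179.25),(296,189.75))):
    a=onz(d,*t,zt);b=onz(d,*s,115);print(n,a.round(1),b.round(1),"need",(b-a)[:2].round(1))
print("tip tri",tri([ray(w,326.7,192.3),ray(sd,279,193),ray(sc,293.5,179.25)]))
print("slot tri",tri([ray(w,320,185.2),ray(sd,280,205.25),ray(sc,296,189.75)]))
q=[onz(w,240+u/3,120+v/3,115)[:2].round(1) for u,v in [(192,178),(285,170),(288,214),(196,222)]];print(q)
e=(q[1]-q[0]+q[2]-q[3]);print("long axis deg",np.degrees(np.arctan2(e[1],e[0])), np.linalg.norm(q[1]-q[0]),np.linalg.norm(q[2]-q[1]))
```

```text
[568.1535481   31.08972329 285.84267815]
w [569.3  34.6 157.8] [569.7  26.5 115. ] need [ 0.4 -8.1]
sd [568.6  37.2 157.8] [568.8  30.1 115. ] need [ 0.1 -7.1]
sc [564.5  36.5 157.8] [562.5  30.1 115. ] need [-2.1 -6.4]
tip tri (array([568.99923859,  33.69423995, 155.05492417]), [np.float64(1.2325537303435234), np.float64(0.3233494589514937), np.float64(1.2426697625389074)])
slot tri (array([569.32056943,  25.23862944, 110.44924737]), [np.float64(1.6661068111494908), np.float64(0.815357443073395), np.float64(1.700554497212732)])
[array([557.6,   9.8]), array([564.2,  46.8]), array([582.3,  43.4]), array([575.6,   6.1])]
long axis deg 79.85130943429382 37.584039165581984 18.41656862718994
```

```bash
python3 -m creep '[0,0,0,-0.1,-0.4,1,0, 0,0,0,-0.2,-0.7,2,0, 0,0,0,-0.2,-0.7,3,0, 0,0,0,-0.2,-0.7,3.5,0, 0,0,0,-0.2,-0.7,3.5,0, 0,0,0,-0.2,-0.7,3.5,0, 0,0,0,-0.2,-0.7,3.5,0]'
python3 - <<'E'
from h import *
w=grab("wrist","w5.png");sd=grab("side","sd5.png");sc=grab("scene","sc5.png");shift([568,23.5,250])
cv2.imwrite("pics/c10.png",cv2.resize(w["pixels"][150:250,270:370],(600,600),interpolation=cv2.INTER_CUBIC))
A=cv2.resize(sd["pixels"][170:230,250:310],(400,400),interpolation=cv2.INTER_CUBIC)
B=cv2.resize(sc["pixels"][150:210,265:325],(400,400),interpolation=cv2.INTER_CUBIC)
cv2.imwrite("pics/c11.png",np.hstack([A,B]))
E
```

```text
time: 6.57
eef_pos: [568.8, 23.5, 251.2]
ee_rot: [3.141, 0.001, 2.874]
force: [0.5, 1.1, -1.2]
opening: 10.1
t 6.72 pos [568.9  23.5 251.3] rot [3.1412e+00 1.2000e-03 2.8739e+00] F [-0.24 -0.04 -1.32] open 9.6
shift cm [ 0.08 -0.02  0.13] dist mm 2.0
```

View pics/c10.png

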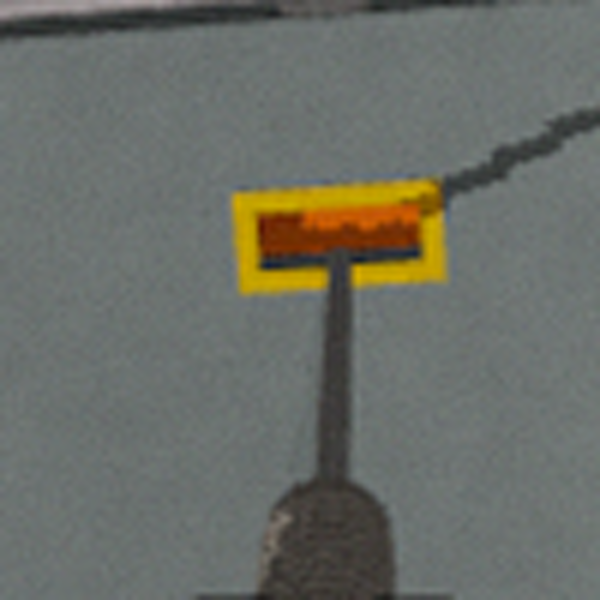

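View pics/c11.png

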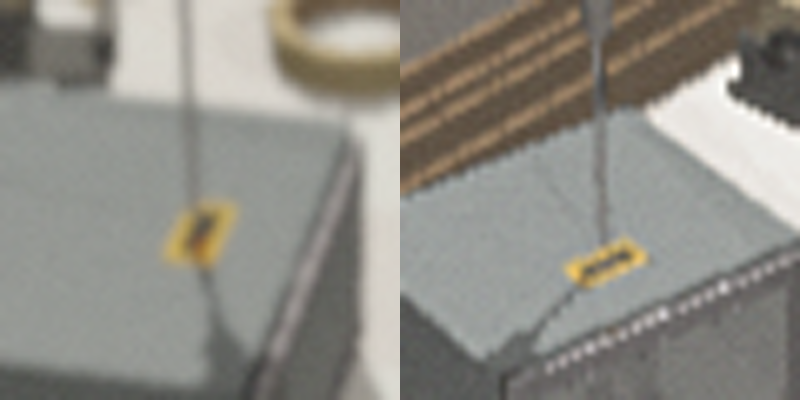

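Run:
```python
from h import *
w=grab("wrist");sd=grab("side");sc=grab("scene")
p=manip.sense()["eef_pos"];print(p)
for dz in (126,128,131):
  zt=p[2]-dz
  for n,d,t,s in (("w",w,(326.7,192.2),(326.75,189.6)),("sd",sd,(278.95,200.75),(280,205.25)),("sc",sc,(295.45,185.7),(295.9,189.6))):
    a=onz(d,*t,zt);b=onz(d,*s,115);e=(b-a)[:2];c=np.array([np.cos(-.177),np.sin(-.177)]);print(n,a.round(1),b.round(1),"need",e.round(1),"case x,y",(e@c).round(1),(e@[-c[1],c[0]]).round(1))
```

```text
[568.66360597  23.46023517 250.95785568]
w [569.8  26.7 125. ] [569.6  27.  115. ] need [-0.2  0.2] case x,y -0.3 0.2
sd [571.4  24.2 125. ] [568.8  30.1 115. ] need [-2.6  6. ] case x,y -3.7 5.4
sc [569.2  25.  125. ] [563.3  29.7 115. ] need [-6.   4.7] case x,y -6.7 3.6
w [570.3  26.6 123. ] [569.6  27.  115. ] need [-0.8  0.4] case x,y -0.8 0.2
sd [571.7  21.3 123. ] [568.8  30.1 115. ] need [-3.   8.8] case x,y -4.5 8.1
sc [571.3  23.  123. ] [563.3  29.7 115. ] need [-8.   6.7] case x,y -9.1 5.2
w [571.1  26.4 120. ] [569.6  27.  115. ] need [-1.5  0.5] case x,y -1.6 0.3
sd [572.2  17.1 120. ] [568.8  30.1 115. ] need [-3.4 13. ] case x,y -5.7 12.2
sc [574.4  20.  120. ] [563.3  29.7 115. ] need [-11.1   9.7] case x,y -12.6 7.6
```

```bash
python3 -m creep '[0,0,0,0.08,0,0.3,0, 0,0,0,0.08,0,0.6,0, 0,0,0,0.08,0,0.6,0, 0,0,0,0.08,0,0.6,0, 0,0,0,0.08,0,0.6,0]'
python3 - <<'E'
from h import *
w=grab("wrist","w6.png");sd=grab("side","sd6.png");sc=grab("scene","sc6.png");shift([568,23.5,245])
a=cv2.resize(w["pixels"][160:220,290:350],(400,400),interpolation=cv2.INTER_CUBIC)
A=cv2.resize(sd["pixels"][190:220,265:295],(400,400),interpolation=cv2.INTER_CUBIC)
B=cv2.resize(sc["pixels"][170:200,280:310],(400,400),interpolation=cv2.INTER_CUBIC)
o=np.zeros((600,800,3),np.uint8);o[:400,:400]=a;o[:300,400:700]=cv2.resize(A,(300,300));o[300:,400:700]=cv2.resize(B,(300,300))
cv2.imwrite("pics/c12.png",o)
E
```

```text
time: 7.28
eef_pos: [567.6, 23.6, 244.5]
ee_rot: [-3.141, -0.0, 2.874]
force: [-0.5, 0.3, -1.3]
opening: 9.7
t 7.43 pos [567.8  23.6 244.7] rot [3.1415e+00 2.0000e-04 2.8738e+00] F [-0.14  0.87 -0.1 ] open 9.3
shift cm [-0.03 -0.01 -0.03] dist mm 0.0
```

View pics/c12.png

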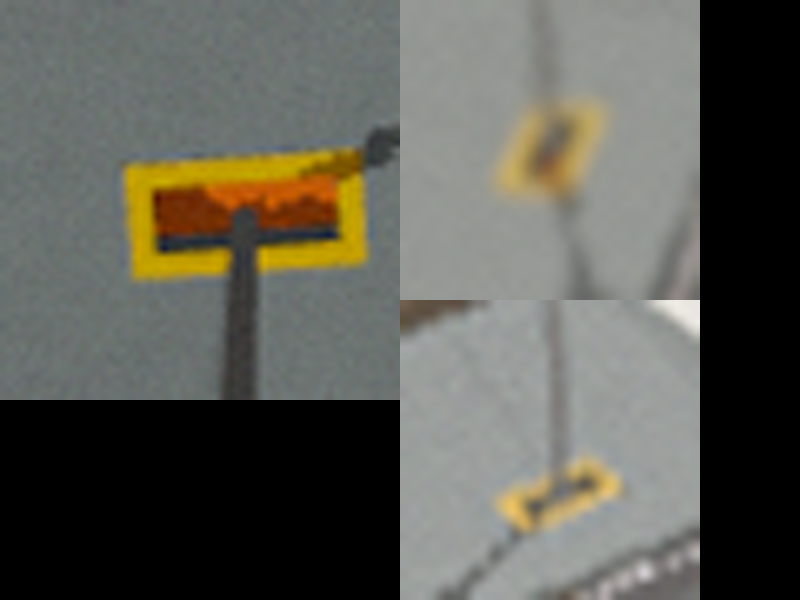

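```bash
python3 -m creep '[0,0,0,0,0,0.1,0, 0,0,0,0,0,0.2,0, 0,0,0,0,0,0.3,0, 0,0,0,0,0,0.4,0, 0,0,0,0,0,0.4,0, 0,0,0,0,0,0.4,0]'; python3 -m creep '[0,0,0,0,0,0.1,0, 0,0,0,0,0,0.2,0, 0,0,0,0,0,0.3,0, 0,0,0,0,0,0.4,0, 0,0,0,0,0,0.4,0, 0,0,0,0,0,0.4,0]'
python3 - <<'E'
from h import *
w=grab("wrist","w7.png");sd=grab("side","sd7.png");sc=grab("scene","sc7.png");shift([568,23.5,237])
a=cv2.resize(w["pixels"][160:220,290:350],(400,400),interpolation=cv2.INTER_CUBIC)
A=cv2.resize(sd["pixels"][190:220,265:295],(400,400),interpolation=cv2.INTER_CUBIC)
B=cv2.resize(sc["pixels"][170:200,280:310],(400,400),interpolation=cv2.INTER_CUBIC)
o=np.zeros((600,800,3),np.uint8);o[:400,:400]=a;o[:300,400:700]=cv2.resize(A,(300,300));o[300:,400:700]=cv2.resize(B,(300,300))
cv2.imwrite("pics/c13.png",o)
E
```

```text
time: 7.93
eef_pos: [567.6, 23.6, 240.5]
ee_rot: [-3.142, -0.0, 2.874]
force: [-0.0, 0.6, -0.7]
opening: 9.2
time: 8.43
eef_pos: [567.6, 23.6, 236.5]
ee_rot: [-3.142, -0.0, 2.874]
force: [0.7, 0.4, -0.3]
opening: 9.8
t 8.58 pos [567.7  23.6 236.6] rot [3.1415e+00 1.0000e-04 2.8738e+00] F [ 0.4  -0.07 -1.09] open 9.8
shift cm [-0.03 -0.01 -0.04] dist mm 0.0
```

View pics/c13.png

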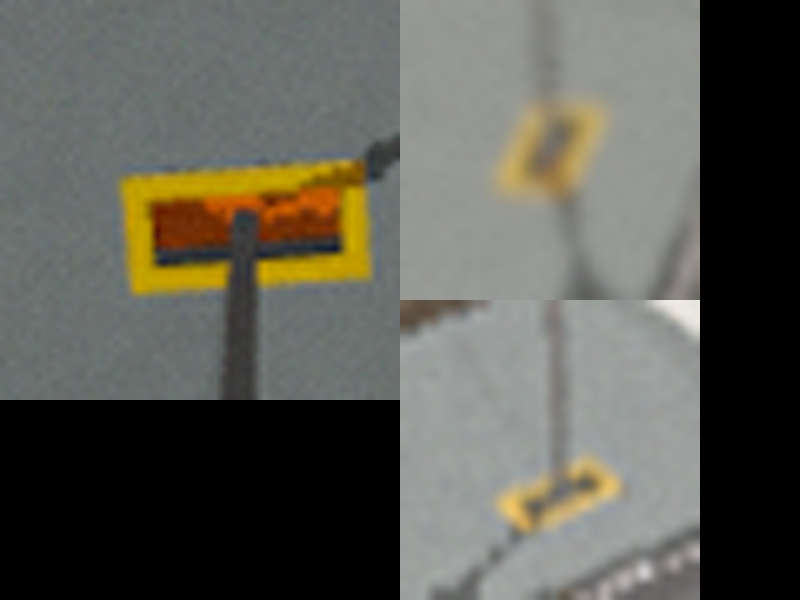

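```bash
python3 -m creep '[0,0,0,0,0,0.1,0, 0,0,0,0,0,0.2,0, 0,0,0,0,0,0.3,0, 0,0,0,0,0,0.4,0, 0,0,0,0,0,0.4,0]'; python3 -m creep '[0,0,0,0,0,0.1,0, 0,0,0,0,0,0.2,0, 0,0,0,0,0,0.3,0, 0,0,0,0,0,0.3,0]'
```

```text
time: 9.0
eef_pos: [567.5, 23.6, 232.3]
ee_rot: [-3.141, -0.0, 2.874]
force: [-0.0, -0.0, -1.3]
opening: 9.9
time: 9.33
eef_pos: [567.5, 23.6, 229.3]
ee_rot: [-3.141, -0.0, 2.874]
force: [-0.3, 0.2, -0.6]
opening: 9.2
```

```bash
M='';  python3 -m creep '[0,0,0,0,0,0.1,0, 0,0,0,0,0,0.2,0, 0,0,0,0,0,0.3,0, 0,0,0,0,0,0.3,0]'; python3 -m creep '[0,0,0,0,0,0.1,0, 0,0,0,0,0,0.2,0, 0,0,0,0,0,0.3,0, 0,0,0,0,0,0.3,0]'
```

```text
time: 9.67
eef_pos: [568.1, 23.6, 227.1]
ee_rot: [3.141, 0.001, 2.874]
force: [0.3, -1.1, 2.9]
opening: 9.9
time: 10.0
eef_pos: [567.9, 23.6, 223.9]
ee_rot: [3.141, 0.001, 2.874]
force: [-0.2, -0.2, 4.5]
opening: 9.7
```

Run:
```python
from h import *
w=grab("wrist","w8.png")
cv2.imwrite("pics/c14.png",cv2.resize(w["pixels"][150:230,280:360],(480,480),interpolation=cv2.INTER_CUBIC))
```

```text
(no output)
```

View pics/c14.png

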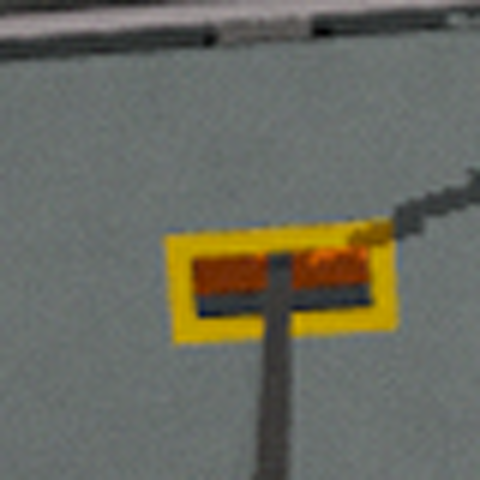

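```bash
python3 -m creep '[0,0,0,0,0,0.1,0, 0,0,0,0,0,0.2,0, 0,0,0,0,0,0.2,0, 0,0,0,0,0,0.2,0]'; python3 -m creep '[0,0,0,0,0,0.1,0, 0,0,0,0,0,0.1,0, 0,0,0,0,0,0.1,0]'
python3 - <<'E'
from h import *
for i in range(3):
  d=grab("side","sd9.png");print(manip.sense()["force"].round(2),manip.sense()["eef_pos"].round(2))
E
```

```text
time: 10.38
eef_pos: [567.9, 23.6, 221.9]
ee_rot: [3.141, 0.001, 2.874]
force: [-0.1, -0.4, 4.8]
opening: 9.6
time: 10.63
eef_pos: [568.0, 23.6, 221.0]
ee_rot: [3.141, 0.001, 2.874]
force: [-0.0, -0.8, 4.9]
opening: 9.6
[0.3  0.16 5.6 ] [568.    23.62 221.04]
[-0.4  -0.45  5.76] [568.04  23.6  221.09]
[-1.15 -0.75  4.55] [568.04  23.6  221.05]
```

```bash
python3 -m creep '[0,0,0,0,0,0.05,0, 0,0,0,0,0,0.1,0, 0,0,0,0,0,0.15,0, 0,0,0,0,0,0.15,0]'; python3 -m creep '[0,0,0,0,0,0.05,0, 0,0,0,0,0,0.1,0, 0,0,0,0,0,0.1,0, 0,0,0,0,0,0.1,0]'
python3 - <<'E'
from h import *
f=[]
for i in range(4):
  d=grab("wrist","w10.png");f.append(manip.sense()["force"]);
print(np.mean(f,0),manip.sense()["eef_pos"].round(2))
E
```

```text
time: 11.12
eef_pos: [568.1, 23.6, 219.7]
ee_rot: [3.141, 0.001, 2.874]
force: [-0.2, 0.2, 6.4]
opening: 9.6
time: 11.45
eef_pos: [568.4, 23.6, 219.1]
ee_rot: [3.141, 0.002, 2.874]
force: [-0.4, 0.2, 6.9]
opening: 9.6
[-0.32203911 -0.48585657  7.48986446] [568.4   23.59 219.09]
```

View pics/w10.png

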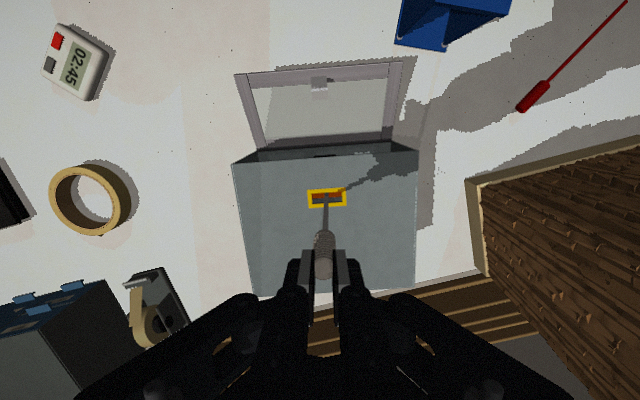

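The wrist view shows the door frame already swung well forward, at about (325,105). I'll keep the hook pressed while it finishes opening.

```bash
python3 -m creep '[0,0,0,0,0,0,0, 0,0,0,0,0,0,0, 0,0,0,0,0,0,0, 0,0,0,0,0,0,0, 0,0,0,0,0,0,0, 0,0,0,0,0,0,0, 0,0,0,0,0,0,0, 0,0,0,0,0,0,0, 0,0,0,0,0,0,0, 0,0,0,0,0,0,0, 0,0,0,0,0,0,0, 0,0,0,0,0,0,0, 0,0,0,0,0,0,0, 0,0,0,0,0,0,0, 0,0,0,0,0,0,0, 0,0,0,0,0,0,0, 0,0,0,0,0,0,0, 0,0,0,0,0,0,0, 0,0,0,0,0,0,0, 0,0,0,0,0,0,0]'
python3 -m creep '[0,0,0,0,0,0,0, 0,0,0,0,0,0,0, 0,0,0,0,0,0,0, 0,0,0,0,0,0,0, 0,0,0,0,0,0,0, 0,0,0,0,0,0,0, 0,0,0,0,0,0,0, 0,0,0,0,0,0,0]'
python3 - <<'E'
from h import *
grab("wrist","w11.png");grab("side","sd11.png");shift([568.4,23.6,290])
E
```

```text
time: 13.32
eef_pos: [568.4, 23.6, 219.1]
ee_rot: [3.141, 0.002, 2.874]
force: [0.1, -0.7, 7.4]
opening: 9.7
time: 13.98
eef_pos: [568.4, 23.6, 219.1]
ee_rot: [3.141, 0.002, 2.874]
force: [-0.2, -0.9, 7.1]
opening: 9.6
t 14.08 pos [568.4  23.5 219.1] rot [3.1411e+00 2.1000e-03 2.8738e+00] F [ 0.29 -0.2   6.75] open 9.5
shift cm [-0.01  0.01 -7.09] dist mm 71.0
```

View pics/w11.png

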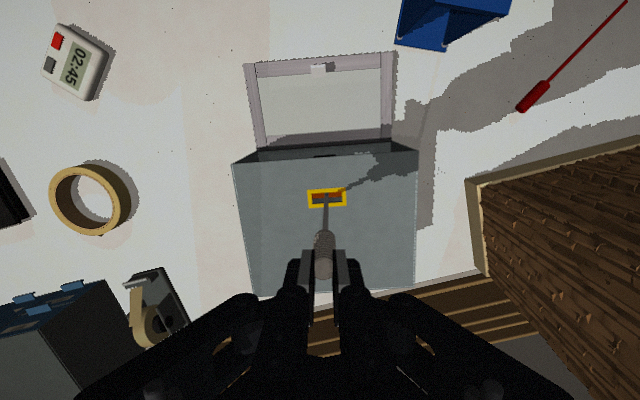

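View pics/sd11.png

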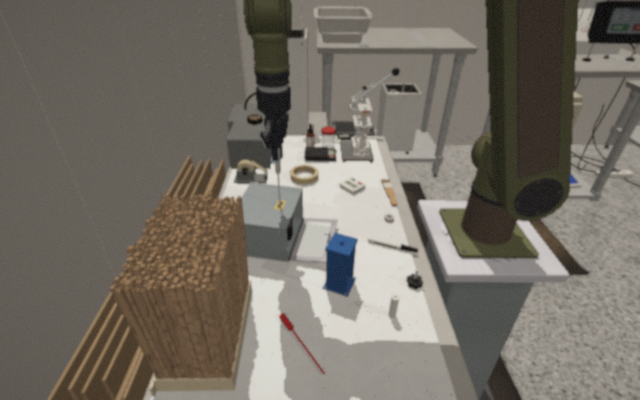

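```bash
python3 -m creep '[0,0,0,0,0,-0.3,0, 0,0,0,0,0,-0.8,0, 0,0,0,0,0,-1.5,0, 0,0,0,0,0,-2.5,0, 0,0,0,0,0,-3.5,0, 0,0,0,0,0,-5,0, 0,0,0,0,0,-6.5,0, 0,0,0,0,0,-7.3,0, 0,0,0,0,0,-7.3,0, 0,0,0,0,0,-7.3,0, 0,0,0,0,0,-7.3,0]'
python3 - <<'E'
from h import *
shift([419,189.3,285]);
w=grab("wrist","w12.png")
E
```

```text
time: 15.0
eef_pos: [567.3, 23.6, 290.3]
ee_rot: [-3.141, -0.001, 2.874]
force: [0.2, 0.0, -1.2]
opening: 9.5
t 15.0 pos [567.3  23.6 290.3] rot [-3.1412e+00 -1.4000e-03  2.8738e+00] F [ 0.25  0.05 -1.25] open 9.5
shift cm [18.68 12.06  0.55] dist mm 222.0
```

View pics/w12.png

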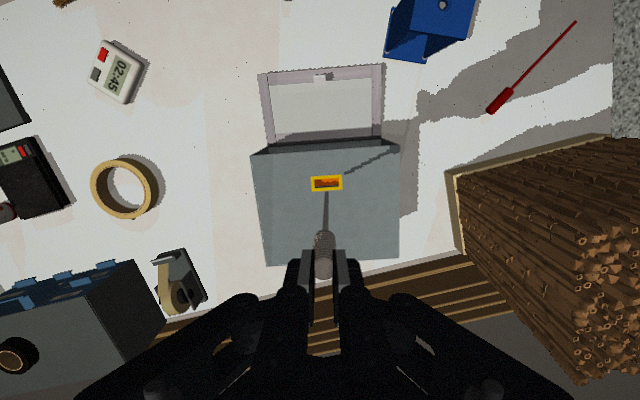

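The door stays open, lying at about (322,100), and the rod is clear of the slot. Next I move back over the stand.

```bash
python3 -m creep '[0,0,0,1,0.6,0,0, 0,0,0,3,1.9,0,0, 0,0,0,5.5,3.5,0,0, 0,0,0,8.3,5.3,0,0, 0,0,0,11,7.1,0,0, 0,0,0,14,9,0,0, 0,0,0,16.5,10.7,0.2,0, 0,0,0,18.2,11.8,0.4,0, 0,0,0,18.7,12,0.6,0, 0,0,0,18.7,12,0.6,0, 0,0,0,18.7,12,0.6,0, 0,0,0,18.7,12,0.6,0, 0,0,0,18.7,12,0.6,0, 0,0,0,18.7,12,0.6,0]'
python3 - <<'E'
from h import *
w=grab("wrist","w13.png");sd=grab("side","sd13.png");sc=grab("scene","sc13.png");shift([419,189.3,277])
cv2.imwrite("pics/c15.png",cv2.resize(w["pixels"][150:250,270:370],(600,600),interpolation=cv2.INTER_CUBIC))
A=cv2.resize(sd["pixels"][200:260,312:372],(400,400),interpolation=cv2.INTER_CUBIC)
B=cv2.resize(sc["pixels"][190:250,262:322],(400,400),interpolation=cv2.INTER_CUBIC)
cv2.imwrite("pics/c16.png",np.hstack([A,B]))
E
```

```text
time: 16.22
eef_pos: [419.8, 188.2, 285.0]
ee_rot: [-3.141, 0.0, 2.872]
force: [-0.2, 0.4, -0.6]
opening: 9.3
t 16.37 pos [419.5 188.4 285. ] rot [-3.1415e+00 -1.0000e-04  2.8726e+00] F [-0.62 -0.97 -1.23] open 9.5
shift cm [0.08 0.07 0.8 ] dist mm 8.0
```

View pics/c15.png

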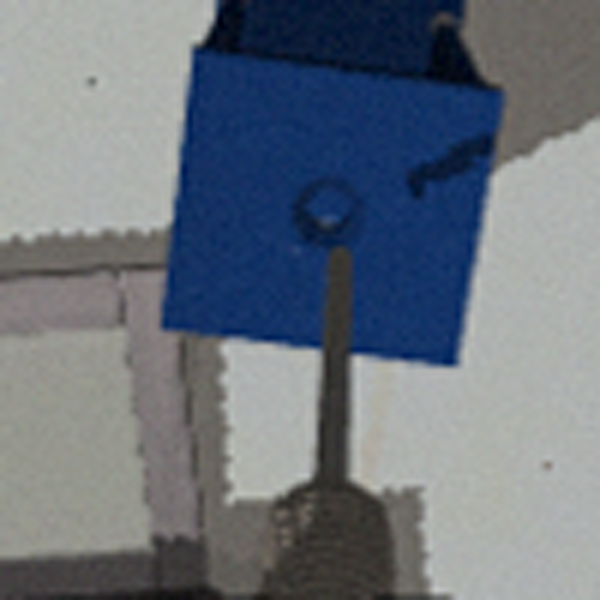

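View pics/c16.png

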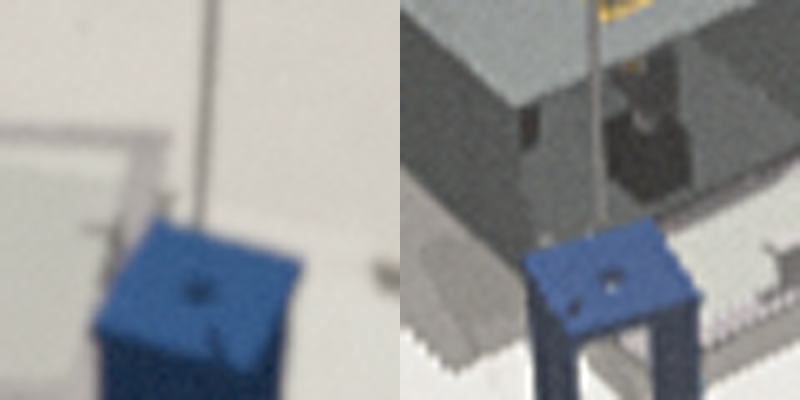

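Run:
```python
from h import *
w=grab("wrist");sd=grab("side");sc=grab("scene")
p=manip.sense()["eef_pos"];print(p)
T=[(w,326.7,192.3),(sd,312+202/6.667,200+228/6.667),(sc,262+199/6.667,190+228/6.667)]
H=[(w,324.3,185),(sd,312+198/6.667,200+290/6.667),(sc,262+211/6.667,190+280/6.667)]
t,rt=tri([ray(*x) for x in T]);h,rh=tri([ray(*x) for x in H]);print("tip",t,rt);print("hole",h,rh)
for dz in (126,128,130):
  for x,y in zip(T,H):
    a=onz(*x,p[2]-dz);b=onz(*y,128);print(dz,a.round(1),b.round(1),(b-a)[:2].round(1))
```

```text
[419.29297836 188.62652044 285.05464877]
tip [420.53201386 191.094546   152.88375122] [np.float64(1.3635816427448577), np.float64(1.2497470544978582), np.float64(1.6303939697754328)]
hole [419.39856393 188.13413132 123.03594478] [np.float64(1.2861685047085272), np.float64(1.5657010459051575), np.float64(1.8412370157969402)]
126 [420.3 191.6 159.1] [419.1 189.4 128. ] [-1.2 -2.2]
126 [420.7 196.6 159.1] [420.3 191.5 128. ] [-0.4 -5.1]
126 [413.1 197.8 159.1] [412.8 193.2 128. ] [-0.3 -4.6]
128 [420.8 191.5 157.1] [419.1 189.4 128. ] [-1.7 -2.1]
128 [420.5 194.2 157.1] [420.3 191.5 128. ] [-0.1 -2.7]
128 [414.9 196.1 157.1] [412.8 193.2 128. ] [-2.1 -3. ]
130 [421.4 191.4 155.1] [419.1 189.4 128. ] [-2.2 -2. ]
130 [420.3 191.8 155.1] [420.3 191.5 128. ] [ 0.1 -0.4]
130 [416.6 194.5 155.1] [412.8 193.2 128. ] [-3.9 -1.3]
```

```bash
python3 -m creep '[0,0,0,0.06,-0.2,0.5,0, 0,0,0,0.06,-0.2,1.2,0, 0,0,0,0.06,-0.2,2,0, 0,0,0,0.06,-0.2,2.3,0, 0,0,0,0.06,-0.2,2.3,0, 0,0,0,0.06,-0.2,2.3,0, 0,0,0,0.06,-0.2,2.3,0]'
python3 - <<'E'
from h import *
w=grab("wrist","w14.png");sd=grab("side","sd14.png");sc=grab("scene","sc14.png");shift([419,189.3,137])
a=cv2.resize(w["pixels"][160:220,295:355],(480,480),interpolation=cv2.INTER_CUBIC)
A=cv2.resize(sd["pixels"][225:255,327:357],(300,300),interpolation=cv2.INTER_CUBIC)
B=cv2.resize(sc["pixels"][215:245,277:307],(300,300),interpolation=cv2.INTER_CUBIC)
o=np.zeros((600,780,3),np.uint8);o[:480,:480]=a;o[:300,480:]=A;o[300:,480:]=B
cv2.imwrite("pics/c17.png",o)
E
```

```text
time: 17.1
eef_pos: [418.0, 187.1, 262.2]
ee_rot: [3.142, 0.0, 2.874]
force: [-0.2, -1.5, -1.0]
opening: 9.1
t 17.25 pos [418.2 187.2 262.4] rot [3.1411e+00 5.0000e-04 2.8739e+00] F [-0.02  0.25 -1.08] open 9.9
shift cm [-1.000e-02  2.100e-01  1.254e+01] dist mm 125.0
```

View pics/c17.png

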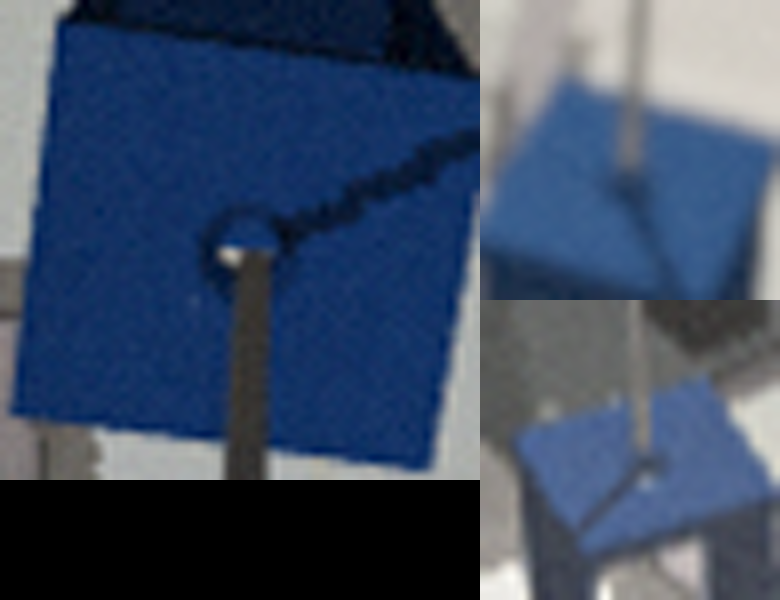

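Run:
```python
from h import *
w=grab("wrist");sd=grab("side");sc=grab("scene")
p=manip.sense()["eef_pos"];print(p)
for z in (130,132,134,136):
  print(z,(onz(w,325.9,191.3,128)-onz(w,326.7,192.2,z))[:2].round(1),(onz(sd,327+15,225+18.5,128)-onz(sd,327+15,225+17,z))[:2].round(1),(onz(sc,277+17,215+17,128)-onz(sc,277+16.2,215+15.5,z))[:2].round(1))
print(onz(w,325.9,191.3,128))
```

```text
[418.15731963 187.15239427 262.31212248]
130 [-0.7 -0.7] [0.1 2.7] [-4.5  1.5]
132 [-0.2 -0.8] [-0.2  0.4] [-2.8 -0.1]
134 [ 0.3 -0.9] [-0.4 -1.8] [-1.1 -1.7]
136 [ 0.9 -1. ] [-0.6 -4.1] [ 0.6 -3.3]
[419.97722603 189.40398387 128.        ]
```

```bash
python3 -m creep '[0,0,0,0,-0.06,0.2,0, 0,0,0,0,-0.06,0.5,0, 0,0,0,0,-0.06,0.8,0, 0,0,0,0,-0.06,1.1,0, 0,0,0,0,-0.06,1.4,0, 0,0,0,0,-0.06,1.4,0]'
python3 - <<'E'
from h import *
w=grab("wrist","w15.png");sd=grab("side","sd15.png");sc=grab("scene","sc15.png");shift([419.2,189.0,137])
a=cv2.resize(w["pixels"][160:220,295:355],(480,480),interpolation=cv2.INTER_CUBIC)
A=cv2.resize(sd["pixels"][225:255,327:357],(300,300),interpolation=cv2.INTER_CUBIC)
B=cv2.resize(sc["pixels"][215:275,262:322],(300,300),interpolation=cv2.INTER_CUBIC)
o=np.zeros((600,780,3),np.uint8);o[:480,:480]=a;o[:300,480:]=A;o[300:,480:]=B
cv2.imwrite("pics/c18.png",o)
E
```

```text
time: 17.9
eef_pos: [417.3, 186.2, 247.2]
ee_rot: [-3.141, -0.001, 2.874]
force: [0.4, -0.3, -1.0]
opening: 9.1
t 18.05 pos [417.8 186.5 248.1] rot [-3.1415e+00 -1.0000e-04  2.8738e+00] F [-0.53 -0.28 -1.4 ] open 9.4
shift cm [-0.07  0.28 11.11] dist mm 111.0
```

View pics/c18.png

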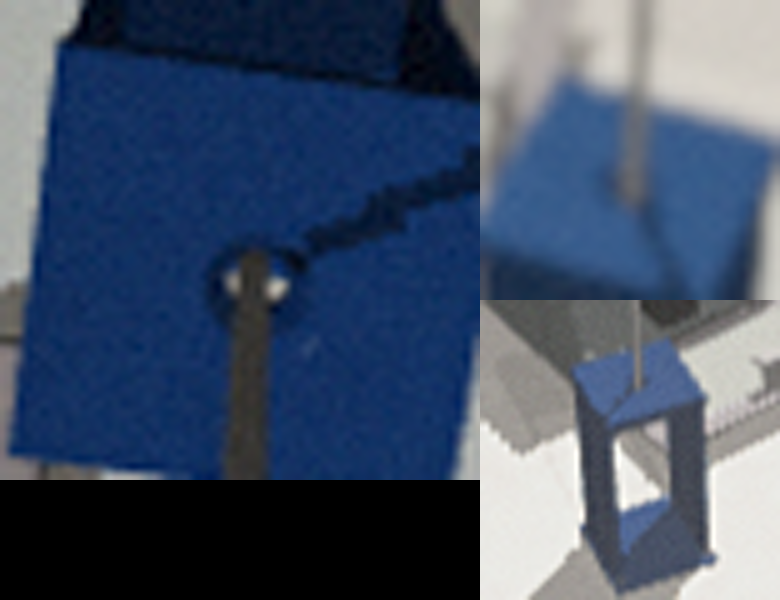

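Run:
```python
from h import *
w=grab("wrist")
h=onz(w,327.2,195.4,128);print(h)
for z in(131,128,124,120,116): print(z,proj(w,[h[0],h[1],z]).round(1), (onz(w,326.8,191.5,z)-h).round(1))
cv2.imwrite("pics/c19.png",cv2.resize(w["pixels"][175:215,305:350],None,fx=14,fy=14,interpolation=cv2.INTER_CUBIC))
```

```text
[420.420029   189.66631583 128.        ]
131 [327.2 196.2] [-5.   0.9  3. ]
128 [327.2 195.4] [-4.2  0.7  0. ]
124 [327.2 194.4] [-3.2  0.5 -4. ]
120 [327.1 193.4] [-2.1  0.2 -8. ]
116 [327.1 192.4] [ -1.1  -0.  -12. ]
```

View pics/c19.png

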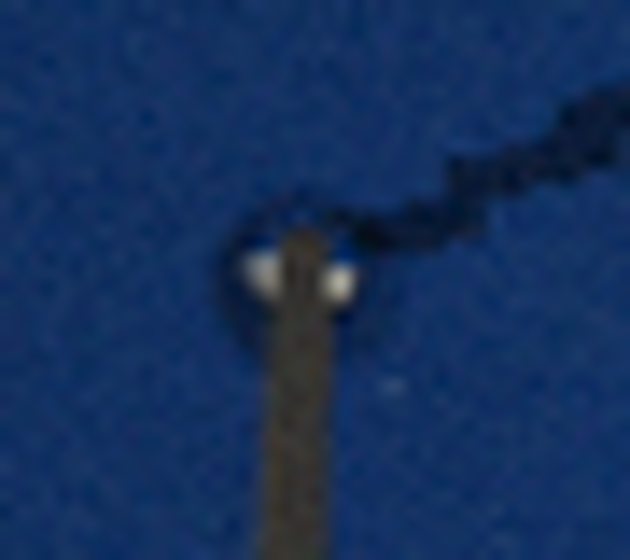

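```bash
python3 -m creep '[0,0,0,-0.1,0.03,0,0, 0,0,0,-0.18,0.05,0,0, 0,0,0,-0.18,0.05,0.3,0, 0,0,0,-0.18,0.05,0.7,0, 0,0,0,-0.18,0.05,1.1,0, 0,0,0,-0.18,0.05,1.5,0, 0,0,0,-0.18,0.05,1.5,0]'
python3 - <<'E'
from h import *
w=grab("wrist","w16.png");sc=grab("scene","sc16.png");shift([419.2,189.0,137])
a=cv2.resize(w["pixels"][160:220,295:355],(480,480),interpolation=cv2.INTER_CUBIC)
B=cv2.resize(sc["pixels"][215:275,262:322],(300,300),interpolation=cv2.INTER_CUBIC)
o=np.zeros((480,780,3),np.uint8);o[:480,:480]=a;o[:300,480:]=B
cv2.imwrite("pics/c20.png",o)
E
```

```text
time: 18.68
eef_pos: [419.0, 186.2, 231.9]
ee_rot: [-3.14, -0.002, 2.874]
force: [0.4, 0.3, -1.0]
opening: 9.9
t 18.78 pos [419.4 186.4 232.7] rot [-3.1411e+00 -6.0000e-04  2.8738e+00] F [-0.39 -0.54 -1.16] open 9.4
shift cm [0.09 0.25 9.57] dist mm 96.0
```

View pics/c20.png

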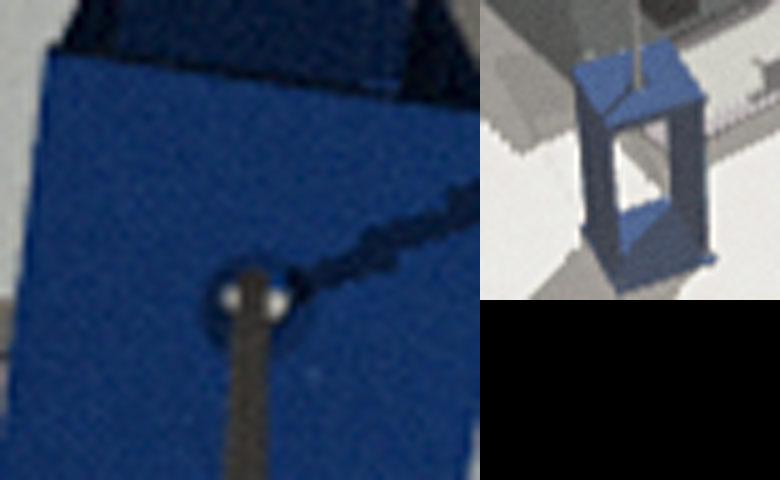

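```bash
python3 -m creep '[0,0,0,0.01,0.03,0.5,0, 0,0,0,0.02,0.05,1.2,0, 0,0,0,0.03,0.08,2,0, 0,0,0,0.04,0.1,3,0, 0,0,0,0.05,0.13,4,0, 0,0,0,0.06,0.15,5,0, 0,0,0,0.06,0.15,5,0, 0,0,0,0.06,0.15,5,0]'
python3 - <<'E'
from h import *
w=grab("wrist","w17.png");sc=grab("scene","sc17.png");shift([419.2,189.0,137])
a=cv2.resize(w["pixels"][180:270,280:370],(480,480),interpolation=cv2.INTER_CUBIC)
B=cv2.resize(sc["pixels"][215:275,262:322],(300,300),interpolation=cv2.INTER_CUBIC)
o=np.zeros((480,780,3),np.uint8);o[:480,:480]=a;o[:300,480:]=B
cv2.imwrite("pics/c21.png",o)
E
```

```text
time: 19.45
eef_pos: [418.7, 187.7, 182.2]
ee_rot: [-3.14, -0.002, 2.874]
force: [0.4, -0.2, 0.1]
opening: 9.7
t 19.55 pos [419.7 188.2 183.3] rot [3.1414e+00 3.0000e-04 2.8738e+00] F [ 0.51  0.52 -1.88] open 9.3
shift cm [0.07 0.07 4.63] dist mm 46.0
```

View pics/c21.png

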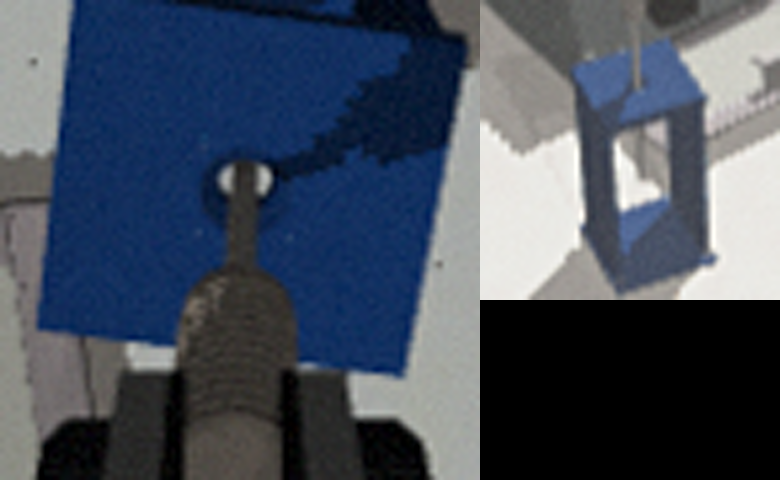

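```bash
python3 -m creep '[0,0,0,0.02,0.02,0.6,0, 0,0,0,0.03,0.04,1.4,0, 0,0,0,0.04,0.05,2.2,0, 0,0,0,0.05,0.06,3,0, 0,0,0,0.06,0.07,3.7,0, 0,0,0,0.06,0.07,4.2,0, 0,0,0,0.06,0.07,4.2,0, 0,0,0,0.06,0.07,4.2,0]'
python3 -m creep '[0,0,0,0,0,0.1,0, 0,0,0,0,0,0.2,0, 0,0,0,0,0,0.2,0]'
python3 - <<'E'
from h import *
w=grab("wrist","w18.png");sd=grab("side","sd18.png");shift([419.2,189.0,137])
a=cv2.resize(w["pixels"][180:300,270:390],(480,480),interpolation=cv2.INTER_CUBIC)
B=cv2.resize(sd["pixels"][210:270,312:372],(300,300),interpolation=cv2.INTER_CUBIC)
o=np.zeros((480,780,3),np.uint8);o[:480,:480]=a;o[:300,480:]=B
cv2.imwrite("pics/c22.png",o)
E
```

```text
time: 20.22
eef_pos: [418.8, 188.8, 140.7]
ee_rot: [-3.141, -0.001, 2.874]
force: [-1.1, 0.4, -1.4]
opening: 9.4
time: 20.47
eef_pos: [419.4, 189.0, 139.3]
ee_rot: [3.141, 0.0, 2.874]
force: [-0.0, 0.2, -0.6]
opening: 9.8
t 20.57 pos [419.3 189.  139.3] rot [3.1413e+00 4.0000e-04 2.8738e+00] F [ 0.73 -0.4  -0.94] open 9.5
shift cm [ 0.01 -0.    0.23] dist mm 2.0
```

View pics/c22.png

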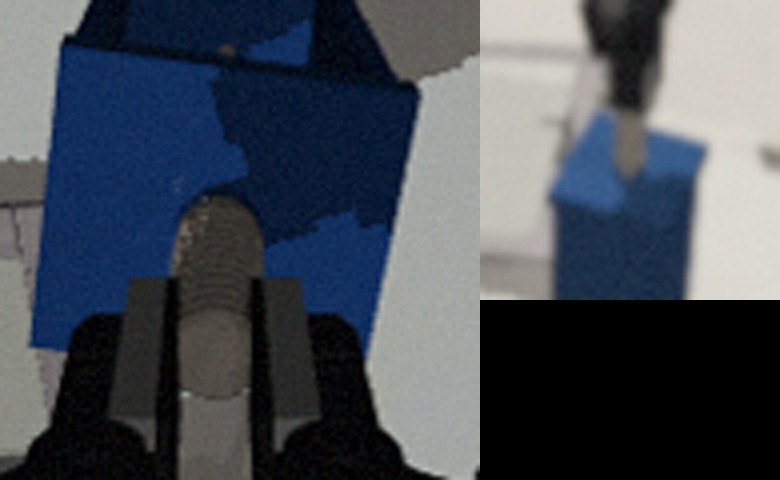

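```bash
python3 -m creep '[0,0,0,0,0,0.1,0, 0,0,0,0,0,0.15,0, 0,0,0,0,0,0.15,0]'
python3 -m creep '[0,0,0,0,0,0.05,0, 0,0,0,0,0,0.1,0, 0,0,0,0,0,0.1,0]'
```

```text
time: 20.82
eef_pos: [419.1, 188.9, 137.5]
ee_rot: [-3.141, -0.0, 2.874]
force: [-0.9, -0.6, -1.0]
opening: 9.6
time: 21.07
eef_pos: [419.4, 188.9, 137.0]
ee_rot: [3.141, 0.001, 2.874]
force: [-0.3, -0.2, 2.3]
opening: 9.4
```

The handle rim touched down at the same TCP height as at the grasp (137 mm, +3 N). I'll let go now.

```bash
python3 -m creep '[0,0,0,0,0,0,1.5, 0,0,0,0,0,0,2, 0,0,0,0,0,0,3, 0,0,0,0,0,0,4, 0,0,0,0,0,0,5, 0,0,0,0,0,0,6, 0,0,0,0,0,0,6, 0,0,0,0,0,0,6, 0,0,0,0,0,0,6]'
python3 - <<'E'
from h import *
w=grab("wrist","w19.png");sd=grab("side","sd19.png");shift([419.2,189.0,240])
a=cv2.resize(w["pixels"][180:300,260:380],(480,480),interpolation=cv2.INTER_CUBIC)
B=cv2.resize(sd["pixels"][210:270,312:372],(300,300),interpolation=cv2.INTER_CUBIC)
o=np.zeros((480,780,3),np.uint8);o[:480,:480]=a;o[:300,480:]=B
cv2.imwrite("pics/c23.png",o)
E
```

```text
time: 21.82
eef_pos: [419.1, 188.9, 136.6]
ee_rot: [-3.142, 0.0, 2.874]
force: [-1.0, 0.1, 0.1]
opening: 60.2
t 21.92 pos [419.1 188.9 136.6] rot [3.1416 0.     2.8738] F [ 0.11  0.07 -0.12] open 59.9
shift cm [-1.000e-02  1.000e-02 -1.034e+01] dist mm 103.0
```

View pics/c23.png

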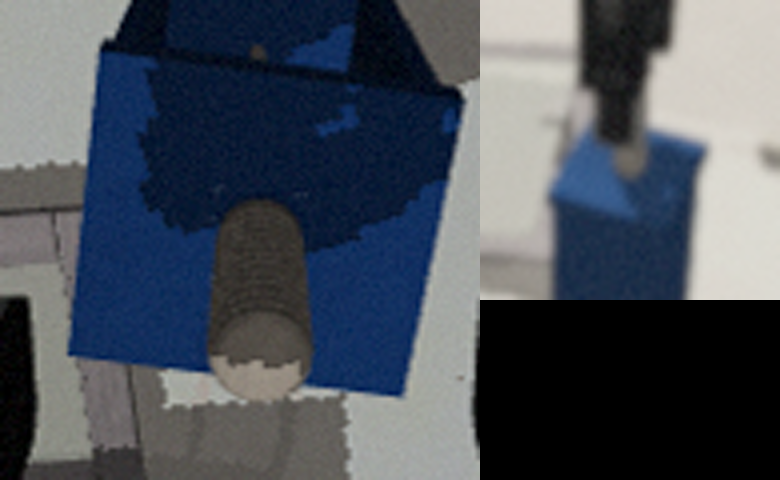

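The rod stands free between the open fingers. I'll back straight up and check.

```bash
python3 -m creep '[0,0,0,0,0,-1,6, 0,0,0,0,0,-3,6, 0,0,0,0,0,-6,6, 0,0,0,0,0,-9,6, 0,0,0,0,0,-12,6, 0,0,0,0,0,-12,6, 0,0,0,0,0,-12,6, 0,0,0,0,0,-12,6, 0,0,0,0,0,-12,6, 0,0,0,0,0,-12,6]'
python3 - <<'E'
from h import *
w=grab("wrist","w20.png");sd=grab("side","sd20.png");sc=grab("scene","sc20.png")
print(manip.sense()["time"],manip.sense()["eef_pos"])
a=cv2.resize(w["pixels"],(640,400))
B=cv2.resize(sd["pixels"][150:310,230:410],(360,320),interpolation=cv2.INTER_CUBIC)
C=cv2.resize(sc["pixels"][170:290,240:370],(347,320),interpolation=cv2.INTER_CUBIC)
cv2.imwrite("pics/c24.png",np.hstack([B,C]))
E
```

```text
time: 22.75
eef_pos: [418.2, 188.5, 255.2]
ee_rot: [-3.14, -0.002, 2.874]
force: [-0.2, 0.9, -0.0]
opening: 60.0
22.9 [418.5911355  188.68590542 255.72232513]
```

View pics/c24.png

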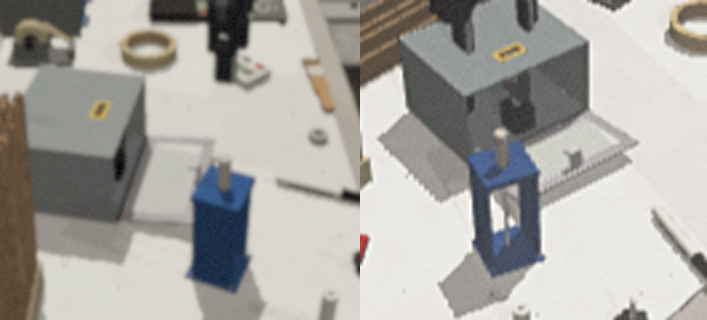

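View pics/w20.png

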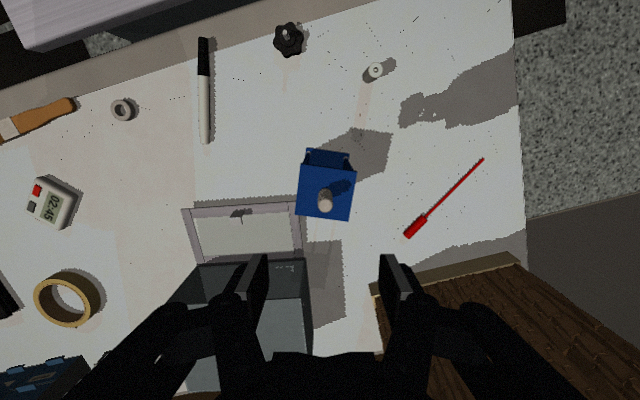

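Run:
```python
from h import *
w=grab("wrist");print(onz(w,325,205.5,169).round(1))
print(ticket.sign_off())
```

```text
[420.9 189.3 169. ]
the job is handed in; nothing more can be done
None
```

The case is open, the rod is back in its stand, and the job is handed in. No verdict was reported. The work took about 23 s of the 58 s allowed.

**What I did**
- I gripped the rod by its handle, lifted it out of the stand and lowered it through the slot.
- I pressed the hook until the door came free. The highest net force I measured was about 8.5 N, against the 18 N limit.
- I held the hook down for about 3 s while the door swung fully open.
- I put the rod back in the hole. The handle rim touched down at the same tool height as at the grasp, 137 mm. Then I let go and backed the gripper off.

**Last checks**
- **Door:** it lies flat and open in all three camera views.
- **Rod:** it stands upright with the rim on the plate. The top of the handle measured at (420.9, 189.3) mm and the hole at about (420, 189.5) mm, so they are about 1 mm apart sideways.
- **Gripper and bystanders:** the gripper is clear of everything. The tape roll, timer and post look undisturbed in the pictures, though I did not re-measure their positions.

**Disagreements:** the side and scene cameras differed from the wrist camera by a few mm on the slot and rod tip. I trusted the closer wrist view, and both insertions met no sideways resistance.

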